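Swing the portioning guide home and square the half cheese against it

TASK

First push the free end of the steel guide bar on the portioning board round its pin until the bar rests fully home against its stop block. Then, without lifting it off the board, slide the half wheel of cheese across until its flat cut face sits flush along the straight of the bar, not past its free end and clear of the knuckle at the pin, with the bar still home. Leave the jars, the wrapped cheese and the knife where they are.

Things in the scene. Friction and masses are not known exactly. Their poses are not given: they have to be found in the camera images.
- board: Pale wooden portioning board, fixed to the stall table, 340 (its x) x 480 (its y) x 25 mm thick. Origin at the centre of its underside on the table; z up; its top is at z = 25 mm. It is placed and turned differently each time.
- guide (a joint): Swing angle of the steel guide bar about the upright pin, rad. 0 = home, touching the stop block (a hard end); it grows as the free end swings away from the stop, in the board's -y direction (counter-clockwise from above); upper end 0.75. Stiff enough to stay where it is left; about 1 N at the free end moves it.
- guide_pin (a point): On the pin's axis, half-way up the bar; a fixed point of the board at board x = 130, y = 130 mm. Its frame turns with the bar: the bar runs from here along this frame's -x, z up. The pin's steel knuckle is 32 mm in diameter, so it stands 12 mm proud of the working side; the pin stands to 75 mm above the table.
- guide_tip (a point): Centre of the free end of the guide bar, a straight steel flat bar 270 mm long from the pin, 8 mm thick, standing on edge, from 26 to 66 mm above the table. 270 mm along -x from guide_pin; same axes as guide_pin. Push the bar on its -y side to bring it home; when home the bar runs along the board's -x.
- guide_face (a point): Middle of the bar's working side (its -y side, the one turned away from the stop block and towards the cheese), 135 mm from the pin and half-way up, 4 mm off the bar's centre plane. x points along the bar towards the pin, y into the bar, z up; turns with the bar.
- stop (a point): Centre of the small dark steel stop block fixed on the board, 22 (board x) x 18 (board y) x 34 mm high, top 59 mm above the table. It stands on the +y side of the bar near its free end.
- cheese_face (a point): Centre of the flat cut face, half-way up, of the loose half wheel of cheese (brown rind, pale cut face): a half disc of radius 65 mm lying flat on the board, 50 mm high (25 to 75 mm above the table). The face is 130 mm long along this frame's x; y points straight out of the face; the round rind lies towards -y, up to 65 mm from this point; z up.
- cheese_mid (a point): Centre of mass of the half wheel (0.27 to 0.49 kg), half-way up, 28 mm behind the cut face; same axes as cheese_face. It starts on the board's -y part, clear of the bar's swing, its cut face turned towards the bar (face within 0.3 rad of the home bar's line).
- jar_a_mid (a point): Centre of a lidded glass jar, 56 mm in diameter, 70 mm high, loose, standing on the board on the far side (+y) of the home bar. Leave alone.
- jar_b_mid (a point): Centre of another such jar beside it, nearer the stop block (35 mm or more from it). Leave alone.
- wrapped_mid (a point): Centre of a small round cheese wrapped in white paper, 110 mm in diameter, 45 mm high, loose on the table beside the board's -y edge. Leave alone.
- knife_mid (a point): Point in a small cheese knife lying on the board along its far (+x) edge, 195 mm long along y (97 mm to either side of this point), 22 mm wide, 14 mm high. Leave alone.

How it is judged (in metres and radians):
On the way, in this order (a step that is already met when the one before it is completed fails the run):
1. the guide bar is home against its stop block (value of joint guide below 0.02 rad), for 0.2 s.
2. the cut face of the half wheel is flush along the bar, with the bar home (value of joint guide below 0.02 rad and angle between the x axis of cheese_face and the x axis of guide_face, either way round below 0.05 rad and y of cheese_face in the frame of guide_face between -0.004 and 0.004 m and x of cheese_face in the frame of guide_face between -0.075 and 0.06 m and angle between cheese_face's own z axis and vertical below 0.06 rad), for 0.2 s.
At the end, for the whole second after the job is handed in: Bar within 0.02 rad of its stop; the cut face parallel to it within 0.05 rad, the face centre within 4 mm of the working side and, along the bar, at most 75 mm from that side's middle towards the free end or 60 mm towards the pin; cheese flat on the board, at rest (all of step 2 and linear speed of cheese below 0.01 m/s); the robot touches nothing.
It fails at once if the first jar is moved more than 20 mm (distance of jar_a_mid from where it was at the start of the episode above 0.02 m).
It fails at once if the second jar is moved more than 20 mm (distance of jar_b_mid from where it was at the start of the episode above 0.02 m).
It fails at once if the wrapped cheese is moved more than 20 mm (distance of wrapped_mid from where it was at the start of the episode above 0.02 m).
It fails at once if the knife is moved more than 20 mm (distance of knife_mid from where it was at the start of the episode above 0.02 m).
It fails at once if the half wheel is lifted off the board or tipped (z of cheese_face in the frame of board above 0.065 m or angle between cheese_face's own z axis and vertical above 0.35 rad).
It also fails if it takes over 64 s, if anything falls off the work surface, if the arm or the gripper's body presses on something with over 40 N, if the wrist force passes 120 N, or if a joint passes its speed limit or range.

ROBOT

A 6-joint arm with a two-finger parallel gripper is mounted at the origin on the work surface. World frame = base frame: x ahead of the robot, y to its left, z up, the work surface at z = 0. Lengths are in m, angles in degrees, forces in N, time in s.
With the tool pointing down it reaches from about 0.35 to 0.775 m from the base axis. Payload 5.5 kg.
Tool frame: the origin (TCP) lies where the fingers leave the gripper's body, on its centre line; the fingertips stand 73 mm ahead of it and the grasp point (between the pads) lies robot.grasp_offset ahead of it (robot.grasp_offset is the distance from the TCP to the grasp point, in m); z points along the fingers, y is the direction in which the jaws open and shut (so a half turn about z gives the same grasp; the last joint's range is limited). The gripper opens to 85 mm and grips with 20 to 120 N. Pads are 22 mm wide; open, the fingers measure 114 mm over their backs; the gripper's body (76 mm by 85 mm) begins 54 mm behind the grasp point. The pads swing forward as they close: fully open they stand 13 mm farther back than shut.
Start: joints at [60.756, 17.945, 2.641, 74.691, 0, 82.002], TCP at [0.208, 0.536, 0.304] pointing down, gripper open.
Joint ranges: [-158.12, 158.12], [-49.38, 96.58], [-58.88, 72.47], [-126.05, 133.96], [-84.25, 85.87], [-180, 180]. Speed limits (degrees/s): [147.25, 147.25, 180, 180, 180, 180].

INTERFACE

Orientations are given as [roll, pitch, yaw] about the fixed x, y, z axes, in that order (R = Rz(yaw) Ry(pitch) Rx(roll)).
In Python, from bench import robot gives the robot as it stands.
- The arm moves only by the tool step_arm, never from a script. Its argument "steps" is a list of rows, each an object of numbers: "fingers": the closure, from 0 (fully open) to 1 (shut); "x", "y", "z": the shift along the tool's x, y, z in mm; "ax", "ay", "az": the turn, a rotation vector about the tool's x, y, z in rad. In form: [{"fingers": .., "x": .., "y": .., "z": .., "ax": .., "ay": .., "az": ..}, ...]. A call has 1 to 12 rows; each row is the pose to reach, as a shift and turn from the pose commanded when the call began, along the tool's axes at that moment; what a row does not reach only later rows make up. A row lasts 1/12 s, in which the tool goes at most 41.7 mm and 7.16 degrees, less where a joint would pass 70% of its speed; a pose out of reach is approached as far as the arm can. A call with a gripper value outside its range is refused whole. The fingers move at their own pace and stop on an object; "grip_force" is the grip in N (left out, the last holds). Time passes only in rows, so rows that repeat a pose let the fingers close. It gives the time, the measured TCP pose, the force and the opening at its end, in the units of the state.
- robot.state(): the state, without advancing time (a new reading comes with each control period).
- robot.snapshot(name): name is "scene" or "top" or "wrist"; returns (picture, depth): 420x560x3 uint8, red, green, blue; 420x560 float32, m along the optical axis (not along the pixel's ray), 0 where there is no reading.
- robot.camera_params(name): a dict with "fx", "fy", "cx", "cy" (pixels), "extrinsics" (4x4, takes a point from camera to world coordinates). Camera axes: x right, y down, z forward; pixel columns grow to the right and rows downward; lengths in m; the calibration is good to about 2 mm. A picture is of the moment at which its call begins: read the wrist's pose just before it. camera_params takes no time and is no camera call; for the wrist camera it gives the pose at the moment of the call.
- robot.job_done(): hands the job in, once; it reports no verdict.
The state is a dict: "time": time; "joint_positions": joint angles; "qd": joint speeds; "tau": joint torques, N m; "eef_pos": TCP position; "tcp_rot": TCP orientation; "wrist_force": force on the tool from outside, world axes, zero at the start; "torque": the same for the moment, N m; "grip_width": opening from 0.0 (shut) to 1.0 (fully open).
Only numpy, scipy, OpenCV 4.12 (cv2) and the standard library are available. Lean on these libraries where they do the work, as an engineer would, in place of code of your own. Each camera call takes 0.05 s, during which the arm holds its last target.

## Working session

There is one attempt and no reset: what is moved stays moved. The work goes in short steps, Python scripts to look and compute and a tool call to move; the robot and the scene stay as the last step left them, time stands still between calls to the robot, and variables do not carry over. Pictures are saved under pics/ and viewed, and the job is handed in when it is done.

Besides the shell and the picture viewer there is one more tool, called after ">>>" as name([rows], argument=value, ...), one row to a line, values as JSON. step_arm: Moves the arm, as the interface text tells. Its arguments: {"type":"object","properties":{"steps":{"type":"array","items":{"type":"object","properties":{"fingers":{"type":"number"},"x":{"type":"number"},"y":{"type":"number"},"z":{"type":"number"},"ax":{"type":"number"},"ay":{"type":"number"},"az":{"type":"number"}}}},"grip_force":{"type":"number"}},"required":["steps"]}

```bash
mkdir -p pics; ls
python3 - <<'E'
from bench import robot
import cv2,numpy as np
print(robot.state(), robot.grasp_offset)
for n in ("top","scene"):
    p,d=robot.snapshot(n); c=robot.camera_params(n)
    cv2.imwrite(f"pics/{n}0.png",p[:,:,::-1]); np.savez(f"{n}0.npz",d=d,p=p,E=c["extrinsics"],k=[c["fx"],c["fy"],c["cx"],c["cy"]])
    print(n,c)
E
```

```text
pics
{'time': 0.0, 'joint_positions': array([6.07559250e+01, 1.79911584e+01, 2.57759822e+00, 7.46914746e+01,
       6.98662940e-04, 8.19999011e+01]), 'qd': array([-0.06046423, -0.07295025,  0.01087599,  0.08021782,  0.0273854 ,
       -0.00804006]), 'tau': array([ 6.60348951e-05, -4.80626321e+01,  2.98532993e+01,  1.95262913e-02,
       -2.96486462e-05, -5.70678907e-06]), 'eef_pos': array([0.20817949, 0.53558334, 0.30300969]), 'tcp_rot': array([-1.79896085e+02, -1.53100433e-02,  1.58756009e+02]), 'wrist_force': array([-0.50158706, -0.203544  ,  0.00764584]), 'torque': array([ 0.00729602, -0.06849148, -0.03487769]), 'grip_width': 1.0005634933015366} 0.0539
top {'fx': 504.656014899712, 'fy': 504.656014899712, 'cx': 281.19151947032384, 'cy': 213.45475455583414, 'extrinsics': array([[ 0.01406035, -0.98224312,  0.1870849 ,  0.40271473],
       [-0.99983523, -0.01166267,  0.01391051,  0.00404126],
       [-0.01148159, -0.18724966, -0.98224525,  1.08108937],
       [ 0.        ,  0.        ,  0.        ,  1.        ]])}
scene {'fx': 401.455737906519, 'fy': 401.455737906519, 'cx': 277.9212121603084, 'cy': 209.90269857454726, 'extrinsics': array([[-0.32554331,  0.50049336, -0.80220193,  1.35715948],
       [ 0.94535575,  0.18844071, -0.26606881,  0.27398336],
       [ 0.01800182, -0.84498313, -0.53448989,  0.58438661],
       [ 0.        ,  0.        ,  0.        ,  1.        ]])}
```

View pics/top0.png

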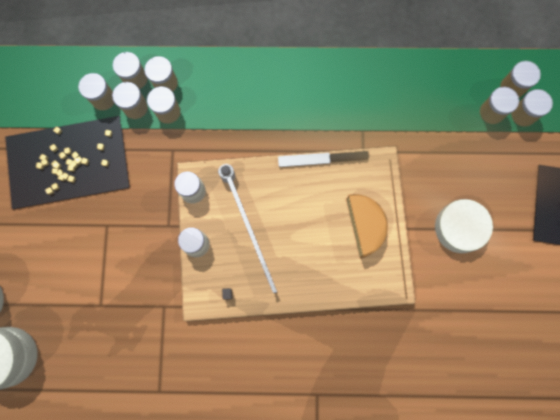

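View pics/scene0.png

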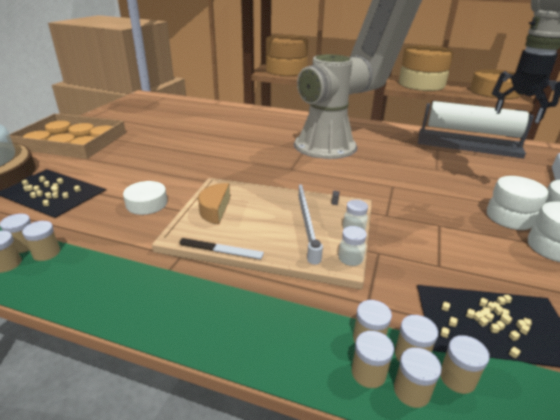

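```bash
cat > h.py <<'E'
import numpy as np,cv2
def load(n): return np.load(n+".npz")
def pix2w(z,u,v,h):
    fx,fy,cx,cy=z["k"];E=z["E"]
    r=E[:3,:3]@np.array([(u-cx)/fx,(v-cy)/fy,1]);o=E[:3,3]
    return o+r*(h-o[2])/r[2]
def w2pix(z,p):
    fx,fy,cx,cy=z["k"];E=z["E"];c=E[:3,:3].T@(np.array(p)-E[:3,3])
    return np.array([fx*c[0]/c[2]+cx,fy*c[1]/c[2]+cy])
def crop(z,u0,v0,w,h,s,name,pts=None):
    im=cv2.resize(z["p"][v0:v0+h,u0:u0+w,::-1].copy(),None,fx=s,fy=s,interpolation=cv2.INTER_CUBIC)
    if pts is not None:
        for p in pts:
            q=(w2pix(z,p)-[u0,v0]+.5)*s; cv2.circle(im,tuple(int(i) for i in q),3,(0,0,255),1)
    cv2.imwrite("pics/"+name+".png",im)
E
python3 - <<'E'
from h import *
z=load("top0")
crop(z,170,140,130,110,6,"c1");crop(z,170,225,130,100,6,"c2");crop(z,320,140,100,100,6,"c3");crop(z,320,220,100,100,6,"c4")
E
```

```text
(no output)
```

View pics/c1.png

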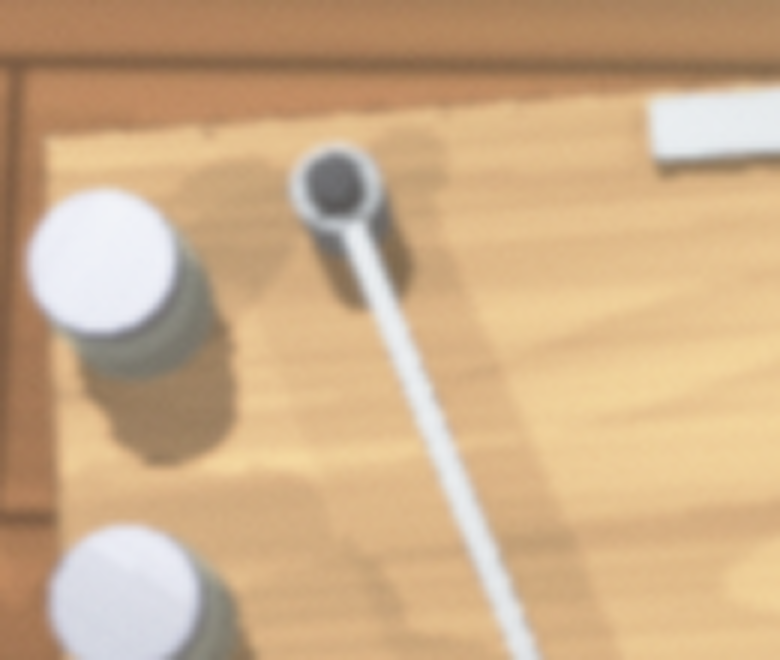

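View pics/c2.png

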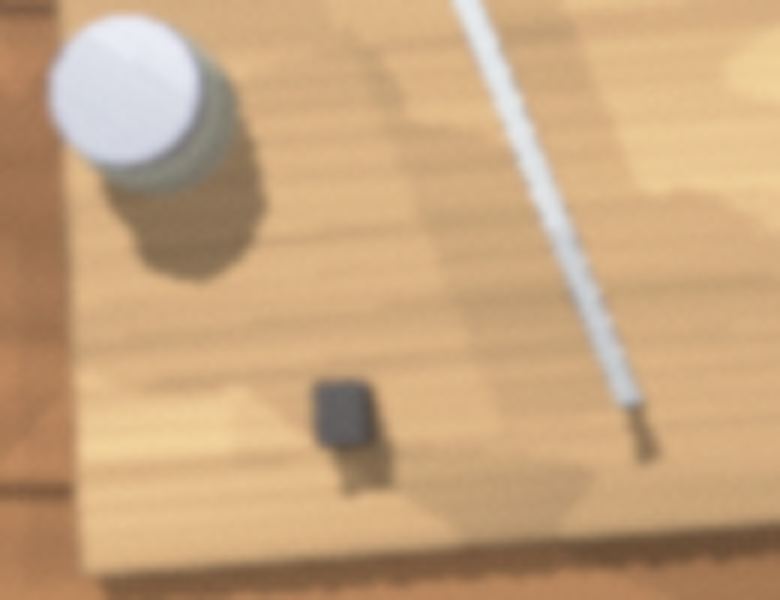

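View pics/c3.png

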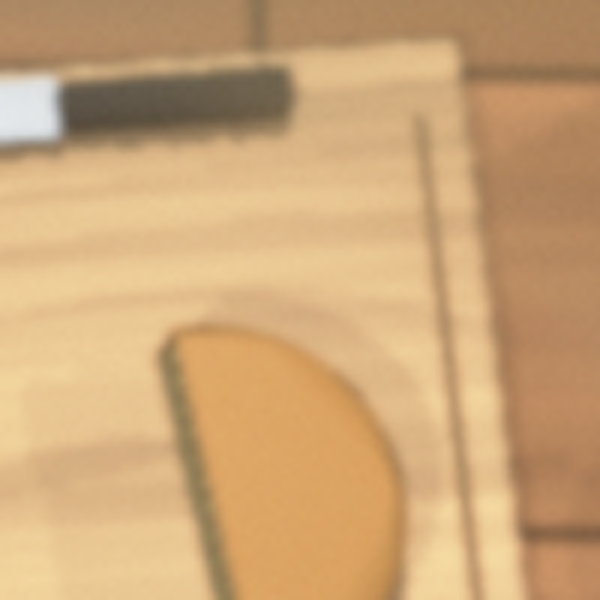

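View pics/c4.png

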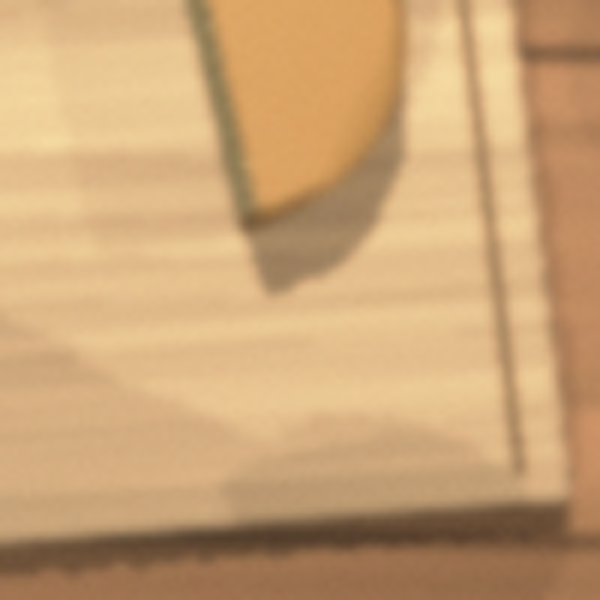

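Run:
```python
from h import *
z=load("top0")
cor=[pix2w(z,u,v,.025)[:2] for u,v in [(177.5,163),(184.2,320.5),(396.7,146.7),(414.7,303.3)]]
loc=np.array([[170,240],[-170,240],[170,-240],[-170,-240]])/1e3
c=np.array(cor);a=c-c.mean(0);
S=a.T@loc;U=np.arctan2(S[1,0]-S[0,1],S[0,0]+S[1,1]);R=np.array([[np.cos(U),-np.sin(U)],[np.sin(U),np.cos(U)]])
o=c.mean(0);print("board",o,np.degrees(U),"res",(a-loc@R.T)*1e3)
for n,u,v,h in [("pin",226,171,.075),("tip",274.5,292.3,.066),("stop",227.5,293.7,.059),("ch1",349.5,195.8,.075),("ch2",361.7,255.8,.075),("jarA",187,183.5,.095),("jarB",190.7,240,.095),("wr",465,225,.045)]:
    w=pix2w(z,u,v,h)[:2];print(n,w.round(4),"local",(R.T@(w-o)*1e3).round(1), "depth", z["d"][int(v),int(u)])
```

```text
board [ 0.56627343 -0.00684789] 5.007560435393123 res [[-1.67220265 -0.74358712]
 [ 1.92132337 -2.50378063]
 [-1.61201202  0.40581567]
 [ 1.3628913   2.84155208]]
pin [0.6822 0.1335] local [127.8 129.7] depth 1.0393499
tip [0.4363 0.0295] local [-126.3   47.5] depth 1.0045758
stop [0.4324 0.1238] local [-121.9  141.8] depth 1.011671
ch1 [ 0.6327 -0.1205] local [  56.2 -119.1] depth 1.0322036
ch2 [ 0.5103 -0.1435] local [ -67.7 -131.2] depth 1.0299459
jarA [0.6498 0.2088] local [102.  207.5] depth 1.0149934
jarB [0.5351 0.1959] local [-13.4 204.7] depth 0.9946463
wr [ 0.5802 -0.3625] local [ -17.1 -355.5] depth 1.0448698
```

```bash
cat >> h.py <<'E'
O=np.array([.5663,-.0068]);YAW=np.radians(5.0)
RB=np.array([[np.cos(YAW),-np.sin(YAW)],[np.sin(YAW),np.cos(YAW)]])
from scipy.spatial.transform import Rotation as Ro
def b2w(x,y): return O+RB@np.array([x,y])/1e3
def w2b(p): return RB.T@(np.array(p)[:2]-O)*1e3
def delta(s,bx,by,z,yaw=95.):
    R=Ro.from_euler("xyz",s["tcp_rot"],degrees=True);T=Ro.from_euler("xyz",[180,0,yaw],degrees=True)
    t=R.inv().apply(np.r_[b2w(bx,by),z]-s["eef_pos"])*1e3
    return t.round(1),(R.inv()*T).as_rotvec().round(4)
E
python3 - <<'E'
from h import *;from bench import robot
print(delta(robot.state(),-70,20,.2),b2w(-70,20))
E
```

```text
(array([-458.7, -388.7,  103.6]), array([-1.5000e-03,  7.0000e-04,  1.1128e+00])) [0.49482326 0.00702299]
```

>>> step_arm([
  {"fingers": 1,"x": -459,"y": -389,"z": 104,"az": 1.113},
  {"fingers": 1,"x": -459,"y": -389,"z": 104,"az": 1.113},
  {"fingers": 1,"x": -459,"y": -389,"z": 104,"az": 1.113},
  {"fingers": 1,"x": -459,"y": -389,"z": 104,"az": 1.113},
  {"fingers": 1,"x": -459,"y": -389,"z": 104,"az": 1.113},
  {"fingers": 1,"x": -459,"y": -389,"z": 104,"az": 1.113},
  {"fingers": 1,"x": -459,"y": -389,"z": 104,"az": 1.113},
  {"fingers": 1,"x": -459,"y": -389,"z": 104,"az": 1.113},
  {"fingers": 1,"x": -459,"y": -389,"z": 104,"az": 1.113},
  {"fingers": 1,"x": -459,"y": -389,"z": 104,"az": 1.113},
  {"fingers": 1,"x": -459,"y": -389,"z": 104,"az": 1.113},
  {"fingers": 1,"x": -459,"y": -389,"z": 104,"az": 1.113},
])

```text
$.steps[0]: bad value
```

Run:
```python
from h import *;from bench import robot
s=robot.state();print(s["eef_pos"],s["tcp_rot"],s["joint_positions"],s["qd"].round(1));print(delta(s,-70,20,.109))
```

```text
[0.20818418 0.53564578 0.30310526] [-1.79910221e+02 -1.27495967e-02  1.58755981e+02] [6.07588102e+01 1.79862276e+01 2.58413268e+00 7.46885844e+01
 1.35216549e-04 8.20028190e+01] [-0.1  0.   0.2  0.   0.1 -0. ]
(array([-458.7, -388.5,  194.6]), array([-1.5000e-03,  7.0000e-04,  1.1128e+00]))
```

>>> step_arm([
  {"fingers": 1,"x": -30,"y": -25,"z": 8,"ax": 0,"ay": 0,"az": 0.09},
  {"fingers": 1,"x": -60,"y": -50,"z": 16,"ax": 0,"ay": 0,"az": 0.18},
  {"fingers": 1,"x": -90,"y": -76,"z": 24,"ax": 0,"ay": 0,"az": 0.27},
  {"fingers": 1,"x": -120,"y": -102,"z": 32,"ax": 0,"ay": 0,"az": 0.36},
  {"fingers": 1,"x": -150,"y": -127,"z": 40,"ax": 0,"ay": 0,"az": 0.45},
  {"fingers": 1,"x": -180,"y": -152,"z": 48,"ax": 0,"ay": 0,"az": 0.54},
  {"fingers": 1,"x": -210,"y": -178,"z": 56,"ax": 0,"ay": 0,"az": 0.63},
  {"fingers": 1,"x": -240,"y": -203,"z": 64,"ax": 0,"ay": 0,"az": 0.72},
  {"fingers": 1,"x": -270,"y": -229,"z": 72,"ax": 0,"ay": 0,"az": 0.81},
  {"fingers": 1,"x": -300,"y": -254,"z": 80,"ax": 0,"ay": 0,"az": 0.9},
  {"fingers": 1,"x": -330,"y": -280,"z": 88,"ax": 0,"ay": 0,"az": 0.99},
  {"fingers": 1,"x": -360,"y": -305,"z": 96,"ax": 0,"ay": 0,"az": 1.08},
])

```text
time: 1.1
eef_pos: [0.4336, 0.1193, 0.2074]
tcp_rot: [-180.0, -0.0, 96.6]
wrist_force: [0.7, 0.8, 0.2]
grip_width: 0.004
```

Run:
```python
from h import *;from bench import robot
s=robot.state();print(s["time"],s["eef_pos"],s["tcp_rot"],s["joint_positions"],s["qd"].round(1));print(delta(s,-70,20,.109))
```

```text
1.1 [0.43358992 0.1193055  0.20742009] [-1.79990880e+02 -9.25039987e-03  9.66157178e+01] [ 5.13285069e+00  7.39772543e+00 -2.49088813e+01  5.77027494e+01
  9.01129928e-03  8.85171314e+01] [-56.6  14.8   2.9 -12.8   0.2   5.1]
(array([-118.6,   47.9,   98.4]), array([-0.0002, -0.0002,  0.0282]))
```

>>> step_arm([
  {"fingers": 1,"x": -30,"y": 12,"z": 0,"ax": 0,"ay": 0,"az": 0.03},
  {"fingers": 1,"x": -60,"y": 24,"z": 0,"ax": 0,"ay": 0,"az": 0.03},
  {"fingers": 1,"x": -90,"y": 36,"z": 0,"ax": 0,"ay": 0,"az": 0.03},
  {"fingers": 1,"x": -120,"y": 48,"z": 0,"ax": 0,"ay": 0,"az": 0.03},
  {"fingers": 1,"x": -120,"y": 48,"z": 30,"ax": 0,"ay": 0,"az": 0.03},
  {"fingers": 1,"x": -120,"y": 48,"z": 60,"ax": 0,"ay": 0,"az": 0.03},
  {"fingers": 1,"x": -120,"y": 48,"z": 90,"ax": 0,"ay": 0,"az": 0.03},
  {"fingers": 1,"x": -120,"y": 48,"z": 98,"ax": 0,"ay": 0,"az": 0.03},
  {"fingers": 1,"x": -120,"y": 48,"z": 98,"ax": 0,"ay": 0,"az": 0.03},
])

```text
time: 1.85
eef_pos: [0.4931, 0.0081, 0.1074]
tcp_rot: [-179.6, -0.1, 95.1]
wrist_force: [0.1, 0.8, 0.9]
grip_width: 0.0
```

Run:
```python
from h import *;from bench import robot
s=robot.state();print(s["time"],s["eef_pos"],s["tcp_rot"],w2b(s["eef_pos"]),s["wrist_force"])
p,d=robot.snapshot("scene");c=robot.camera_params("scene")
cv2.imwrite("pics/s1.png",cv2.resize(p[150:300,130:400,::-1],None,fx=2.9,fy=2.9))
```

```text
1.85 [0.49306011 0.00812479 0.10740557] [-1.7964572e+02 -9.1945227e-02  9.5145608e+01] [-71.66040641  21.2512724 ] [0.12404481 0.84353151 0.91883334]
```

View pics/s1.png

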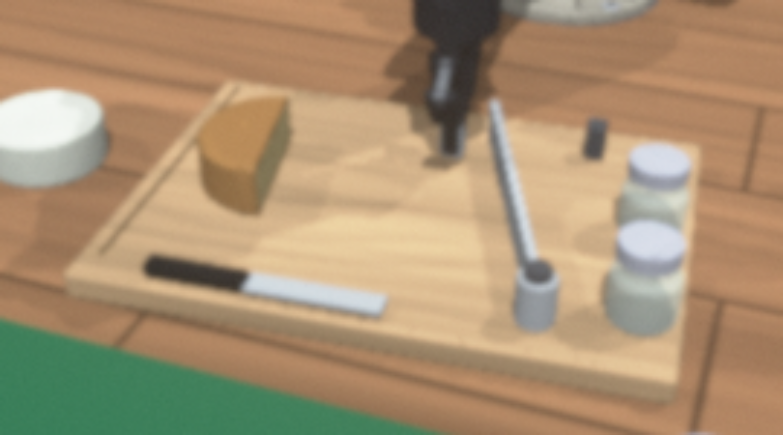

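>>> step_arm([
  {"fingers": 1,"x": 10,"y": 0,"z": 0,"ax": 0,"ay": 0,"az": 0},
  {"fingers": 1,"x": 20,"y": 0,"z": 0,"ax": 0,"ay": 0,"az": 0},
  {"fingers": 1,"x": 29,"y": 0,"z": 0,"ax": 0,"ay": 0,"az": 0},
  {"fingers": 1,"x": 36,"y": 0,"z": 0,"ax": 0,"ay": 0,"az": 0},
  {"fingers": 1,"x": 43,"y": 0,"z": 0,"ax": 0,"ay": 0,"az": 0},
  {"fingers": 1,"x": 50,"y": 0,"z": 0,"ax": 0,"ay": 0,"az": 0},
  {"fingers": 1,"x": 57,"y": 0,"z": 0,"ax": 0,"ay": 0,"az": 0},
  {"fingers": 1,"x": 64,"y": 0,"z": 0,"ax": 0,"ay": 0,"az": 0},
  {"fingers": 1,"x": 71,"y": 0,"z": 0,"ax": 0,"ay": 0,"az": 0},
  {"fingers": 1,"x": 77,"y": 0,"z": 0,"ax": 0,"ay": 0,"az": 0},
  {"fingers": 1,"x": 82,"y": 0,"z": 0,"ax": 0,"ay": 0,"az": 0},
  {"fingers": 1,"x": 84,"y": 0,"z": 0,"ax": 0,"ay": 0,"az": 0},
])

```text
time: 2.9
eef_pos: [0.4876, 0.0922, 0.1098]
tcp_rot: [-180.0, -0.0, 95.2]
wrist_force: [-0.8, -0.7, 0.2]
grip_width: -0.001
```

Run:
```python
from h import *;from bench import robot
s=robot.state();print(s["time"],s["eef_pos"],s["tcp_rot"],w2b(s["eef_pos"]),s["wrist_force"])
p,d=robot.snapshot("scene")
cv2.imwrite("pics/s2.png",cv2.resize(p[150:300,130:400,::-1],None,fx=2.9,fy=2.9))
```

```text
2.9 [0.48764105 0.09224901 0.1097745 ] [-1.79981280e+02 -1.51616685e-02  9.51903838e+01] [-69.7269344  105.52768172] [-0.84381495 -0.70337413  0.19858815]
```

View pics/s2.png

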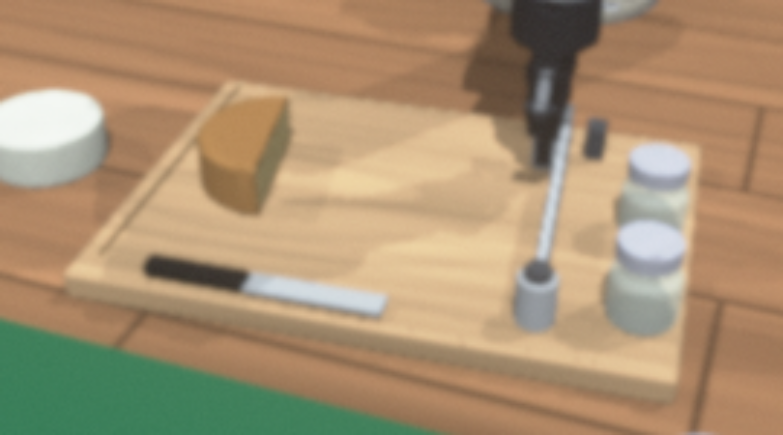

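The bar has swung with the fingers; its tip is now near (570,112), just short of the stop at (596,137). I'll continue in small increments.

>>> step_arm([
  {"fingers": 1,"x": 2,"y": 0,"z": 0,"ax": 0,"ay": 0,"az": 0},
  {"fingers": 1,"x": 4,"y": 0,"z": 0,"ax": 0,"ay": 0,"az": 0},
  {"fingers": 1,"x": 6,"y": 0,"z": 0,"ax": 0,"ay": 0,"az": 0},
  {"fingers": 1,"x": 7,"y": 0,"z": 0,"ax": 0,"ay": 0,"az": 0},
  {"fingers": 1,"x": 8,"y": 0,"z": 0,"ax": 0,"ay": 0,"az": 0},
  {"fingers": 1,"x": 8,"y": 0,"z": 0,"ax": 0,"ay": 0,"az": 0},
])

```text
time: 3.45
eef_pos: [0.4872, 0.0996, 0.1099]
tcp_rot: [180.0, -0.0, 95.2]
wrist_force: [-0.6, -0.8, -0.7]
grip_width: 0.003
```

>>> step_arm([
  {"fingers": 1,"x": 1,"y": 0,"z": 0,"ax": 0,"ay": 0,"az": 0},
  {"fingers": 1,"x": 2,"y": 0,"z": 0,"ax": 0,"ay": 0,"az": 0},
  {"fingers": 1,"x": 2,"y": 0,"z": 0,"ax": 0,"ay": 0,"az": 0},
])

```text
time: 3.7
eef_pos: [0.487, 0.1016, 0.1099]
tcp_rot: [180.0, -0.0, 95.2]
wrist_force: [0.8, -0.7, 0.3]
grip_width: 0.002
```

>>> step_arm([
  {"fingers": 1,"x": 1,"y": 0,"z": 0,"ax": 0,"ay": 0,"az": 0},
  {"fingers": 1,"x": 2,"y": 0,"z": 0,"ax": 0,"ay": 0,"az": 0},
  {"fingers": 1,"x": 2,"y": 0,"z": 0,"ax": 0,"ay": 0,"az": 0},
])

```text
time: 3.95
eef_pos: [0.4868, 0.1036, 0.1099]
tcp_rot: [180.0, -0.0, 95.2]
wrist_force: [-0.5, -0.2, 0.7]
grip_width: -0.002
```

>>> step_arm([
  {"fingers": 1,"x": 1,"y": 0,"z": 0,"ax": 0,"ay": 0,"az": 0},
  {"fingers": 1,"x": 2,"y": 0,"z": 0,"ax": 0,"ay": 0,"az": 0},
  {"fingers": 1,"x": 2,"y": 0,"z": 0,"ax": 0,"ay": 0,"az": 0},
])

```text
time: 4.2
eef_pos: [0.4868, 0.1039, 0.11]
tcp_rot: [-180.0, 0.3, 95.1]
wrist_force: [-0.9, -9.5, -0.1]
grip_width: 0.002
```

>>> step_arm([
  {"fingers": 1,"x": -10,"y": 0,"z": 0,"ax": 0,"ay": 0,"az": 0},
  {"fingers": 1,"x": -30,"y": 0,"z": -10,"ax": 0,"ay": 0,"az": 0},
  {"fingers": 1,"x": -60,"y": 0,"z": -35,"ax": 0,"ay": 0,"az": 0},
  {"fingers": 0.5,"x": -90,"y": 0,"z": -60,"ax": 0,"ay": 0,"az": 0},
  {"fingers": 0,"x": -120,"y": 0,"z": -80,"ax": 0,"ay": 0,"az": 0.0},
  {"fingers": 0,"x": -150,"y": 0,"z": -95,"ax": 0,"ay": 0,"az": 0},
  {"fingers": 0,"x": -180,"y": 0,"z": -100,"ax": 0,"ay": 0,"az": 0},
  {"fingers": 0,"x": -210,"y": 0,"z": -100,"ax": 0,"ay": 0,"az": 0},
  {"fingers": 0,"x": -240,"y": 0,"z": -100,"ax": 0,"ay": 0,"az": 0},
  {"fingers": 0,"x": -270,"y": 0,"z": -100,"ax": 0,"ay": 0,"az": 0},
  {"fingers": 0,"x": -310,"y": 0,"z": -100,"ax": 0,"ay": 0,"az": 0},
  {"fingers": 0,"x": -310,"y": 0,"z": -100,"ax": 0,"ay": 0,"az": 0},
])

```text
time: 5.2
eef_pos: [0.5157, -0.2097, 0.2102]
tcp_rot: [179.8, 0.2, 94.8]
wrist_force: [1.6, 0.2, 0.2]
grip_width: 1.0
```

Run:
```python
from h import *;from bench import robot
s=robot.state();print(s["time"],s["eef_pos"],s["tcp_rot"],w2b(s["eef_pos"]))
for n in ("top","wrist","scene"):
    p,d=robot.snapshot(n); c=robot.camera_params(n)
    cv2.imwrite(f"pics/{n}1.png",p[:,:,::-1]); np.savez(f"{n}1.npz",d=d,p=p,E=c["extrinsics"],k=[c["fx"],c["fy"],c["cx"],c["cy"]])
crop(load("top1"),170,140,250,185,3,"t1")
for sx in (57,42.5): pass
a=np.radians(5.6)
print(delta(s,-6+197*0+72*np.sin(a),-125-72*np.cos(a),.095,100.6))
```

```text
5.2 [ 0.5157401  -0.20972163  0.21015888] [179.81404214   0.19863097  94.84249163] [ -68.05328541 -197.74286238]
(array([  1.7,  68.7, 115.4]), array([ 0.0031,  0.0036, -0.1005]))
```

View pics/t1.png

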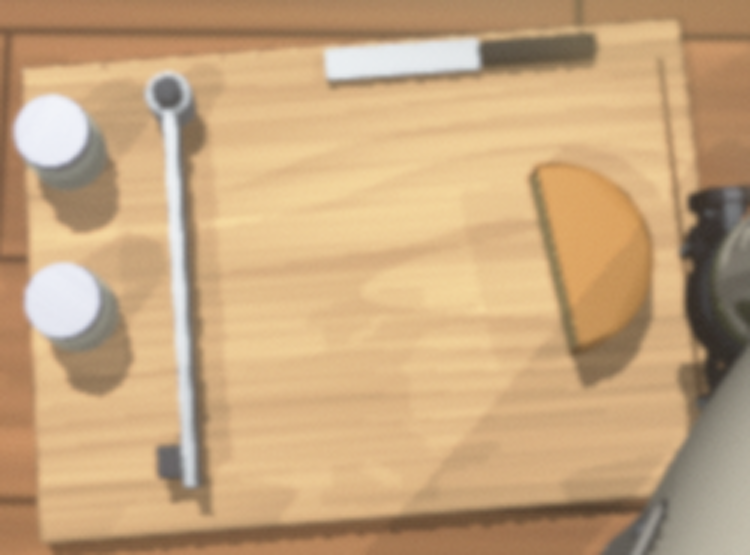

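View pics/wrist1.png

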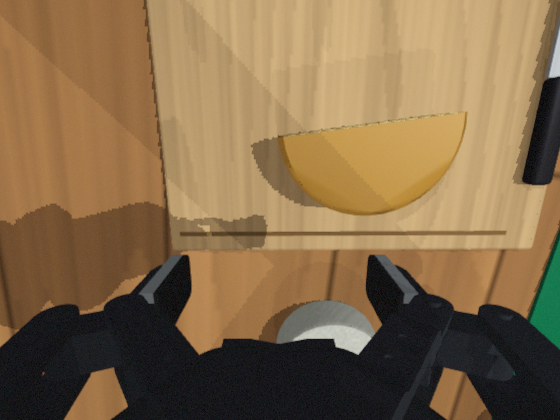

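Run:
```python
from h import *
z=load("wrist1")
for n,u,v,h in [("c1",283,137,.075),("c2",466,114,.075),("rindbot",365,215,.075)]:
    w=pix2w(z,u,v,h);print(n,w2b(w))
z=load("top1")
for n,u,v,h in [("pin",226,171,.075),("tip",234,301.7,.066),("stop",227.3,294,.059)]:
    w=pix2w(z,u,v,h);print(n,w2b(w))
```

```text
c1 [ -65.89964075 -130.65202492]
c2 [  54.7819573  -115.87147486]
rindbot [  -6.45911177 -185.2658701 ]
pin [127.7346068  129.69847442]
tip [-138.84806303  128.92334681]
stop [-122.52631237  142.19594449]
```

>>> step_arm([
  {"fingers": 0,"x": 0,"y": 25,"z": 0,"ax": 0,"ay": 0,"az": -0.05},
  {"fingers": 0,"x": 0,"y": 50,"z": 0,"ax": 0,"ay": 0,"az": -0.1},
  {"fingers": 0,"x": 0,"y": 69,"z": 10,"ax": 0,"ay": 0,"az": -0.1},
  {"fingers": 0,"x": 0,"y": 69,"z": 35,"ax": 0,"ay": 0,"az": -0.1},
  {"fingers": 0,"x": 0,"y": 69,"z": 60,"ax": 0,"ay": 0,"az": -0.1},
  {"fingers": 0,"x": 0,"y": 69,"z": 85,"ax": 0,"ay": 0,"az": -0.1},
  {"fingers": 0,"x": 0,"y": 69,"z": 105,"ax": 0,"ay": 0,"az": -0.1},
  {"fingers": 0,"x": 0,"y": 69,"z": 115,"ax": 0,"ay": 0,"az": -0.1},
  {"fingers": 0,"x": 0,"y": 69,"z": 115,"ax": 0,"ay": 0,"az": -0.1},
])

```text
time: 6.1
eef_pos: [0.5815, -0.1949, 0.0923]
tcp_rot: [-179.8, -0.2, 101.0]
wrist_force: [-0.3, 0.8, -0.2]
grip_width: 0.999
```

Run:
```python
from h import *;from bench import robot
s=robot.state();print(s["time"],s["eef_pos"],s["tcp_rot"],w2b(s["eef_pos"]),s["wrist_force"])
for n in ("wrist",):
    p,d=robot.snapshot(n); cv2.imwrite(f"pics/{n}2.png",p[:,:,::-1])
p,d=robot.snapshot("scene")
cv2.imwrite("pics/s3.png",cv2.resize(p[120:270,130:400,::-1],None,fx=2.9,fy=2.9))
```

```text
6.1 [ 0.58150388 -0.19486744  0.09228869] [-179.76989614   -0.2131723   100.98963599] [  -1.24513034 -188.67689173] [-0.31653095  0.76131496 -0.24178356]
```

View pics/wrist2.png

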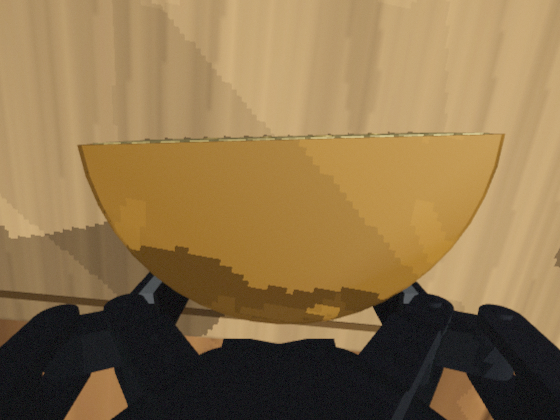

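View pics/s3.png

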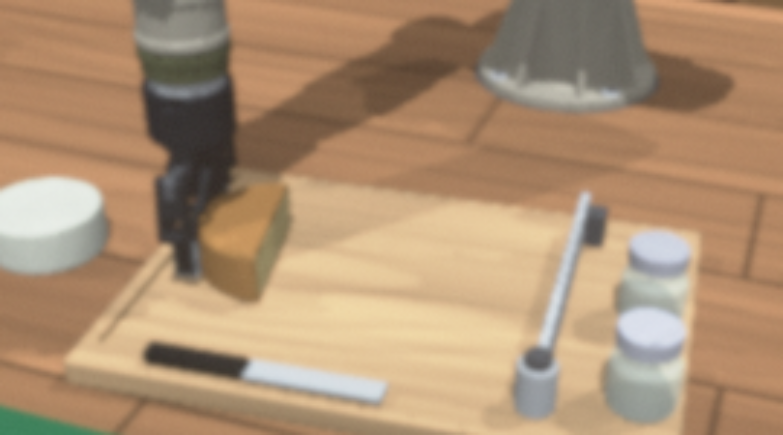

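>>> step_arm([
  {"fingers": 0,"x": 4,"y": 0,"z": 0,"ax": 0,"ay": 0,"az": 0},
  {"fingers": 0,"x": 8,"y": 0,"z": 0,"ax": 0,"ay": 0,"az": 0},
  {"fingers": 0,"x": 12,"y": 0,"z": 0,"ax": 0,"ay": 0,"az": 0},
  {"fingers": 0,"x": 18,"y": 1,"z": 0,"ax": 0,"ay": 0,"az": 0.01},
  {"fingers": 0,"x": 26,"y": 2,"z": 0,"ax": 0,"ay": 0,"az": 0.015},
  {"fingers": 0,"x": 34,"y": 3,"z": 0,"ax": 0,"ay": 0,"az": 0.02},
  {"fingers": 0,"x": 42,"y": 4,"z": 0,"ax": 0,"ay": 0,"az": 0.03},
  {"fingers": 0,"x": 50,"y": 5,"z": 0,"ax": 0,"ay": 0,"az": 0.035},
  {"fingers": 0,"x": 58,"y": 5,"z": 0,"ax": 0,"ay": 0,"az": 0.04},
  {"fingers": 0,"x": 66,"y": 6,"z": 0,"ax": 0,"ay": 0,"az": 0.05},
  {"fingers": 0,"x": 72,"y": 6,"z": 0,"ax": 0,"ay": 0,"az": 0.055},
  {"fingers": 0,"x": 76,"y": 7,"z": 0,"ax": 0,"ay": 0,"az": 0.06},
])

```text
time: 7.2
eef_pos: [0.5752, -0.12, 0.0948]
tcp_rot: [-180.0, -0.0, 97.5]
wrist_force: [0.4, -3.9, 3.7]
grip_width: 1.0
```

```bash
cat > look.py <<'E'
from h import *;from bench import robot;import sys
k=sys.argv[1]
s=robot.state();print(s["time"],s["eef_pos"],s["tcp_rot"],w2b(s["eef_pos"]),s["wrist_force"])
for n in ("wrist","top"):
    p,d=robot.snapshot(n); c=robot.camera_params(n)
    cv2.imwrite(f"pics/{n}{k}.png",p[:,:,::-1]); np.savez(f"{n}{k}.npz",d=d,p=p,E=c["extrinsics"],k=[c["fx"],c["fy"],c["cx"],c["cy"]])
crop(load("top"+k),170,140,250,185,3,"t"+k)
E
python3 look.py 4
```

```text
7.2 [ 0.5752352  -0.12004712  0.09478533] [-1.79957756e+02 -2.09168840e-02  9.74613246e+01] [  -0.9689415  -113.59493181] [ 0.35800431 -3.94169528  3.71348904]
```

View pics/wrist4.png

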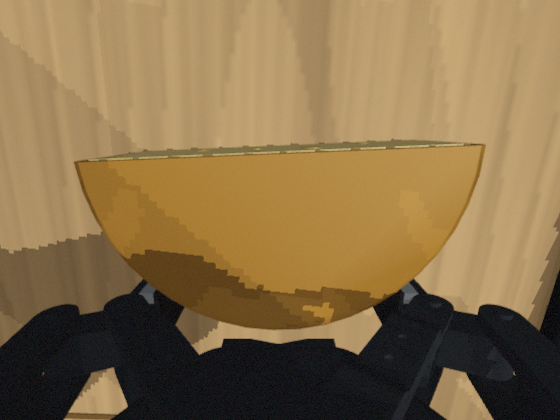

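View pics/t4.png

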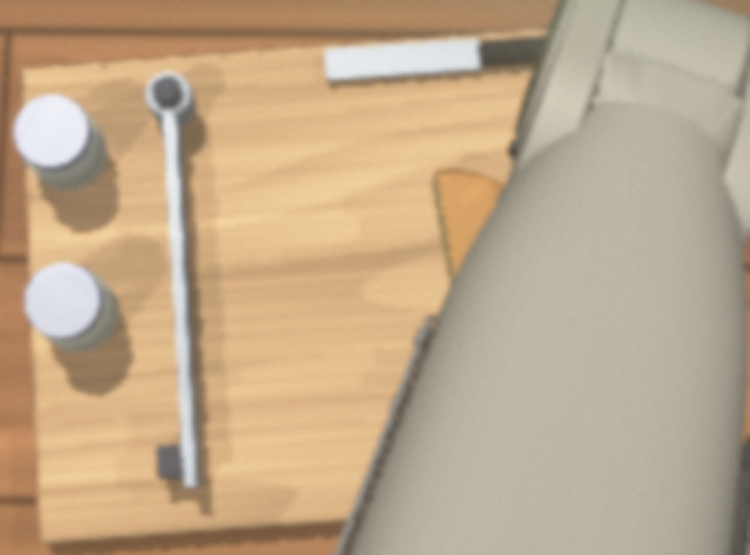

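```bash
cat >> h.py <<'E'
def cloud(z):
    fx,fy,cx,cy=z["k"];E=z["E"];d=z["d"];v,u=np.mgrid[:d.shape[0],:d.shape[1]]
    P=np.stack([(u-cx)/fx*d,(v-cy)/fy*d,d],-1)@E[:3,:3].T+E[:3,3]
    return P
def cheese(z):
    P=cloud(z);h=cv2.cvtColor(z["p"],cv2.COLOR_RGB2HSV)
    m=(z["d"]>0)&(np.abs(P[...,2]-.075)<.02)&(h[...,1]>130)
    m[330:]=0
    m=cv2.erode(m.astype(np.uint8),np.ones((5,5)))>0
    Q=P[m];A=np.c_[Q[:,:2]-Q[:,:2].mean(0),np.ones(len(Q))]
    c=np.linalg.lstsq(A,Q[:,2],rcond=None)[0]
    return len(Q),c, (A@c-Q[:,2]).std()
E
python3 - <<'E'
from h import *
for n in ("wrist1","wrist4"):
    z=load(n);print(cheese(z))
z=load("wrist4")
a,b=[w2b(pix2w(z,u,v,.075)) for u,v in ((79,163),(484,145))]
print(a,b,(a+b)/2,np.degrees(np.arctan2(*(b-a)[::-1])))
E
```

```text
(10816, array([-0.00156812,  0.00119834,  0.07329547]), np.float64(0.0006684960342406785))
(46969, array([-0.00116888,  0.00102245,  0.07346614]), np.float64(0.0005802525736424805))
[-63.15102794 -58.62669957] [ 56.64598621 -48.07929912] [ -3.25252087 -53.35299934] 5.031571481575934
```

>>> step_arm([
  {"fingers": 0,"x": 6,"y": 0,"z": 0,"ax": 0,"ay": 0,"az": 0.005},
  {"fingers": 0,"x": 14,"y": 1,"z": 0,"ax": 0,"ay": 0,"az": 0.01},
  {"fingers": 0,"x": 24,"y": 1,"z": 0,"ax": 0,"ay": 0,"az": 0.015},
  {"fingers": 0,"x": 34,"y": 1,"z": 0,"ax": 0,"ay": 0,"az": 0.02},
  {"fingers": 0,"x": 44,"y": 2,"z": 0,"ax": 0,"ay": 0,"az": 0.025},
  {"fingers": 0,"x": 54,"y": 2,"z": 0,"ax": 0,"ay": 0,"az": 0.03},
  {"fingers": 0,"x": 64,"y": 3,"z": 0,"ax": 0,"ay": 0,"az": 0.035},
  {"fingers": 0,"x": 74,"y": 3,"z": 0,"ax": 0,"ay": 0,"az": 0.04},
  {"fingers": 0,"x": 84,"y": 4,"z": 0,"ax": 0,"ay": 0,"az": 0.043},
  {"fingers": 0,"x": 94,"y": 4,"z": 0,"ax": 0,"ay": 0,"az": 0.043},
  {"fingers": 0,"x": 104,"y": 4,"z": 0,"ax": 0,"ay": 0,"az": 0.043},
  {"fingers": 0,"x": 112,"y": 5,"z": 0,"ax": 0,"ay": 0,"az": 0.043},
])

```text
time: 8.3
eef_pos: [0.5658, -0.0082, 0.0949]
tcp_rot: [-180.0, -0.0, 95.0]
wrist_force: [-0.4, -2.3, -0.7]
grip_width: 1.0
```

>>> step_arm([
  {"fingers": 0,"x": 7,"y": 0,"z": 0,"ax": 0,"ay": 0,"az": 0},
  {"fingers": 0,"x": 14,"y": 0,"z": 0,"ax": 0,"ay": 0,"az": 0},
  {"fingers": 0,"x": 21,"y": 0,"z": 0,"ax": 0,"ay": 0,"az": 0},
  {"fingers": 0,"x": 28,"y": 0,"z": 0,"ax": 0,"ay": 0,"az": 0},
  {"fingers": 0,"x": 34,"y": 0,"z": 0,"ax": 0,"ay": 0,"az": 0},
  {"fingers": 0,"x": 40,"y": 0,"z": 0,"ax": 0,"ay": 0,"az": 0},
  {"fingers": 0,"x": 44,"y": 0,"z": 0,"ax": 0,"ay": 0,"az": 0},
  {"fingers": 0,"x": 46,"y": 0,"z": 0,"ax": 0,"ay": 0,"az": 0},
  {"fingers": 0,"x": 46,"y": 0,"z": 0,"ax": 0,"ay": 0,"az": 0},
])

```text
time: 9.05
eef_pos: [0.5621, 0.037, 0.0949]
tcp_rot: [180.0, -0.0, 95.0]
wrist_force: [0.1, -0.3, -0.3]
grip_width: 0.999
```

```bash
python3 look.py 5
```

```text
9.05 [0.56213763 0.03697505 0.09492201] [ 1.79992605e+02 -3.14221711e-02  9.50204022e+01] [-0.33128861 43.97124952] [ 0.13945715 -0.25211172 -0.28194426]
```

View pics/wrist5.png

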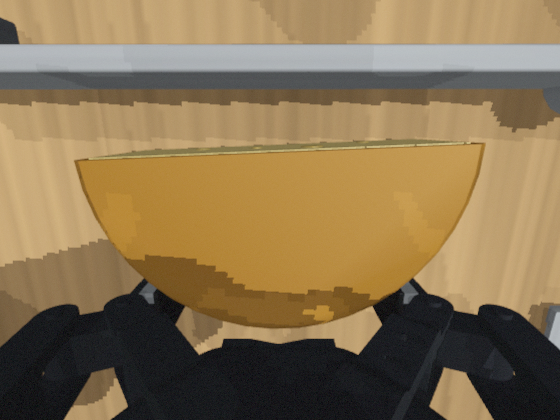

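View pics/t5.png

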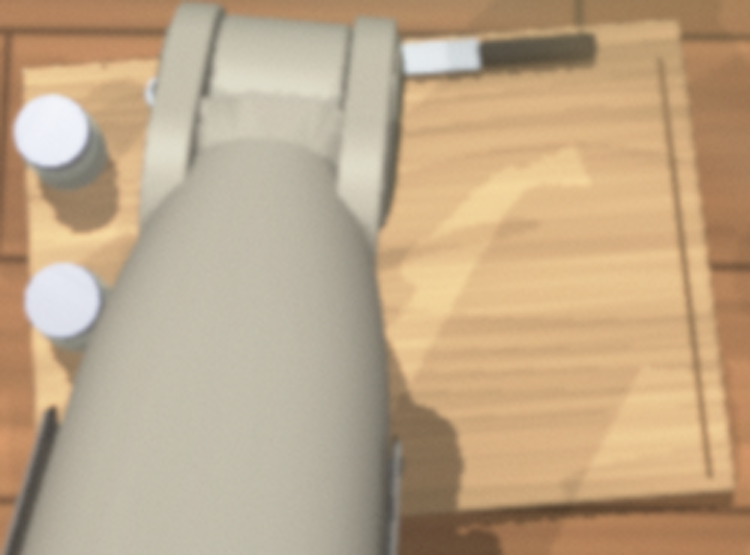

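>>> step_arm([
  {"fingers": 0,"x": 4,"y": 0,"z": 0,"ax": 0,"ay": 0,"az": 0},
  {"fingers": 0,"x": 8,"y": 0,"z": 0,"ax": 0,"ay": 0,"az": 0},
  {"fingers": 0,"x": 12,"y": 0,"z": 0,"ax": 0,"ay": 0,"az": 0},
  {"fingers": 0,"x": 15,"y": 0,"z": 0,"ax": 0,"ay": 0,"az": 0},
  {"fingers": 0,"x": 17,"y": 0,"z": 0,"ax": 0,"ay": 0,"az": 0},
  {"fingers": 0,"x": 17,"y": 0,"z": 0,"ax": 0,"ay": 0,"az": 0},
])

```text
time: 9.65
eef_pos: [0.5606, 0.0539, 0.0949]
tcp_rot: [180.0, -0.0, 95.0]
wrist_force: [0.6, 0.1, -0.5]
grip_width: 0.998
```

>>> step_arm([
  {"fingers": 0,"x": 1,"y": 0,"z": 0,"ax": 0,"ay": 0,"az": 0},
  {"fingers": 0,"x": 2,"y": 0,"z": 0,"ax": 0,"ay": 0,"az": 0},
  {"fingers": 0,"x": 2,"y": 0,"z": 0,"ax": 0,"ay": 0,"az": 0},
])

```text
time: 9.9
eef_pos: [0.5605, 0.0554, 0.0949]
tcp_rot: [180.0, -0.0, 95.0]
wrist_force: [0.4, -1.2, 0.5]
grip_width: 1.002
```

>>> step_arm([
  {"fingers": 0,"x": 1,"y": 0,"z": 0,"ax": 0,"ay": 0,"az": 0},
  {"fingers": 0,"x": 2,"y": 0,"z": 0,"ax": 0,"ay": 0,"az": 0},
  {"fingers": 0,"x": 2,"y": 0,"z": 0,"ax": 0,"ay": 0,"az": 0},
])

```text
time: 10.15
eef_pos: [0.5603, 0.0574, 0.0949]
tcp_rot: [180.0, -0.0, 95.0]
wrist_force: [0.8, -1.2, -0.1]
grip_width: 0.999
```

```bash
python3 look.py 6
```

```text
10.15 [0.56033664 0.05737043 0.09490904] [ 1.79996092e+02 -8.72399914e-03  9.49809130e+01] [-0.34784142 64.44598494] [ 0.76208596 -1.22190355 -0.10633291]
```

View pics/wrist6.png

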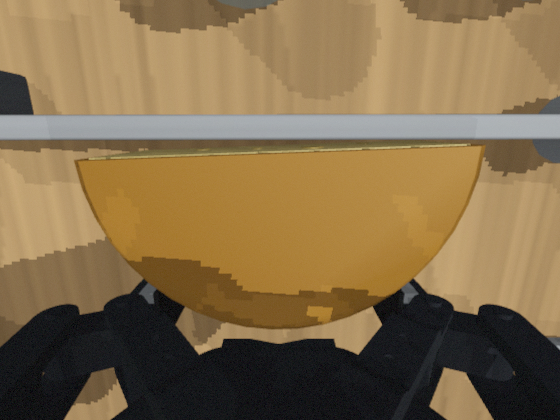

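Right corner is about to touch (or touching); the gap at left remains. Continue in small steps.

>>> step_arm([
  {"fingers": 0,"x": 1,"y": 0,"z": 0,"ax": 0,"ay": 0,"az": 0},
  {"fingers": 0,"x": 2,"y": 0,"z": 0,"ax": 0,"ay": 0,"az": 0},
  {"fingers": 0,"x": 2,"y": 0,"z": 0,"ax": 0,"ay": 0,"az": 0},
])

```text
time: 10.5
eef_pos: [0.5601, 0.0592, 0.0949]
tcp_rot: [-180.0, 0.0, 95.0]
wrist_force: [-0.7, -2.9, 1.3]
grip_width: 1.0
```

>>> step_arm([
  {"fingers": 0,"x": 1,"y": 0,"z": 0,"ax": 0,"ay": 0,"az": 0},
  {"fingers": 0,"x": 2,"y": 0,"z": 0,"ax": 0,"ay": 0,"az": 0},
  {"fingers": 0,"x": 2,"y": 0,"z": 0,"ax": 0,"ay": 0,"az": 0},
])

```text
time: 10.75
eef_pos: [0.5598, 0.0608, 0.0948]
tcp_rot: [-180.0, 0.1, 94.9]
wrist_force: [0.1, -5.1, 0.2]
grip_width: 1.003
```

```bash
python3 look.py 7
```

```text
10.75 [0.55984548 0.06077486 0.09481347] [-1.79974156e+02  6.83039184e-02  9.49385449e+01] [-0.54042561 67.88026529] [ 0.12965668 -5.14183459  0.20150946]
```

View pics/wrist7.png

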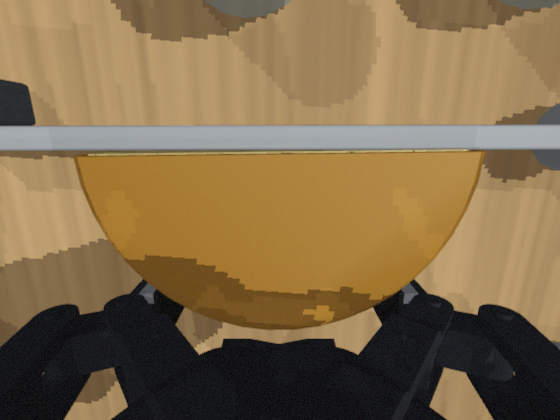

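Nearly parallel now; press a little further.

>>> step_arm([
  {"fingers": 0,"x": 1,"y": 0,"z": 0,"ax": 0,"ay": 0,"az": 0},
  {"fingers": 0,"x": 1.5,"y": 0,"z": 0,"ax": 0,"ay": 0,"az": 0},
  {"fingers": 0,"x": 1.5,"y": 0,"z": 0,"ax": 0,"ay": 0,"az": 0},
])

```text
time: 11.1
eef_pos: [0.5597, 0.0615, 0.0948]
tcp_rot: [-180.0, 0.2, 94.9]
wrist_force: [-0.6, -8.5, 1.1]
grip_width: 0.999
```

```bash
python3 look.py 8
python3 - <<'E'
from h import *
crop(load("wrist8"),50,100,200,80,4,"w8a");crop(load("wrist8"),310,100,200,80,4,"w8b")
E
```

```text
11.1 [0.5597416 0.0615461 0.0948189] [-1.79963882e+02  1.60806580e-01  9.49078639e+01] [-0.57669168 68.65762429] [-0.5505904  -8.50736302  1.06366733]
```

View pics/w8a.png

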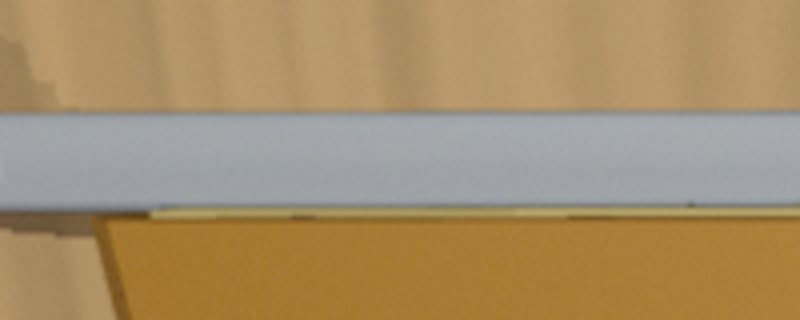

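View pics/w8b.png

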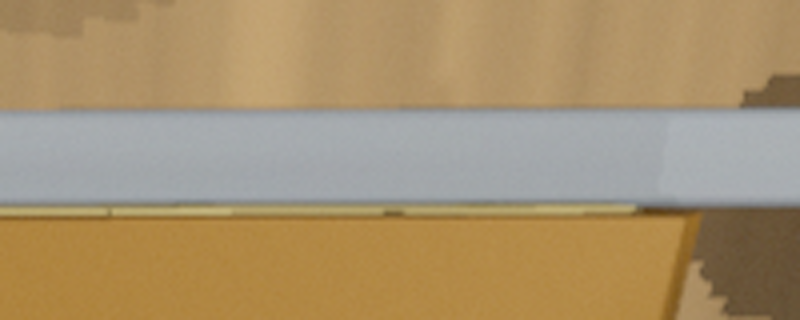

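>>> step_arm([
  {"fingers": 0,"x": 0,"y": 0,"z": 0,"ax": 0,"ay": 0,"az": 0},
  {"fingers": 0,"x": 0,"y": 0,"z": 0,"ax": 0,"ay": 0,"az": 0},
  {"fingers": 0,"x": -2,"y": 0,"z": 0,"ax": 0,"ay": 0,"az": 0},
  {"fingers": 0,"x": -5,"y": 0,"z": 0,"ax": 0,"ay": 0,"az": 0},
  {"fingers": 0,"x": -10,"y": 0,"z": 0,"ax": 0,"ay": 0,"az": 0},
  {"fingers": 0,"x": -20,"y": 0,"z": 0,"ax": 0,"ay": 0,"az": 0},
  {"fingers": 0,"x": -40,"y": 0,"z": 0,"ax": 0,"ay": 0,"az": 0},
  {"fingers": 0,"x": -65,"y": 0,"z": -10,"ax": 0,"ay": 0,"az": 0},
  {"fingers": 0,"x": -90,"y": 0,"z": -40,"ax": 0,"ay": 0,"az": 0},
  {"fingers": 0,"x": -120,"y": 0,"z": -70,"ax": 0,"ay": 0,"az": 0},
  {"fingers": 0,"x": -150,"y": 0,"z": -100,"ax": 0,"ay": 0,"az": 0},
  {"fingers": 0,"x": -150,"y": 0,"z": -100,"ax": 0,"ay": 0,"az": 0},
])

```text
time: 12.2
eef_pos: [0.5765, -0.0924, 0.2011]
tcp_rot: [179.4, 0.3, 94.7]
wrist_force: [1.0, -0.3, -0.1]
grip_width: 1.0
```

```bash
python3 look.py 9
python3 - <<'E'
from h import *
z=load("wrist9");crop(z,130,0,300,200,2.6,"w9")
E
```

```text
12.2 [ 0.57645545 -0.09241991  0.20113875] [179.40808295   0.31336723  94.7219833 ] [  2.65453746 -86.17920261] [ 1.03520738 -0.34210699 -0.05989262]
```

View pics/wrist9.png

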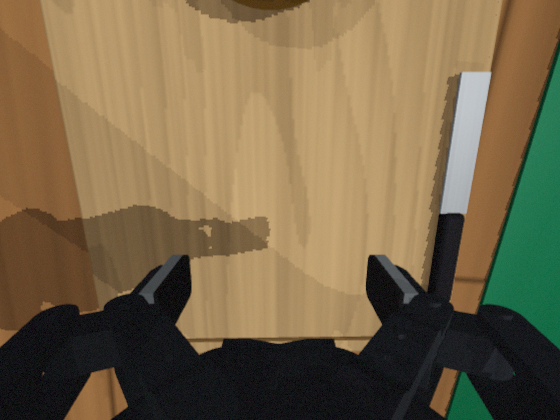

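View pics/t9.png

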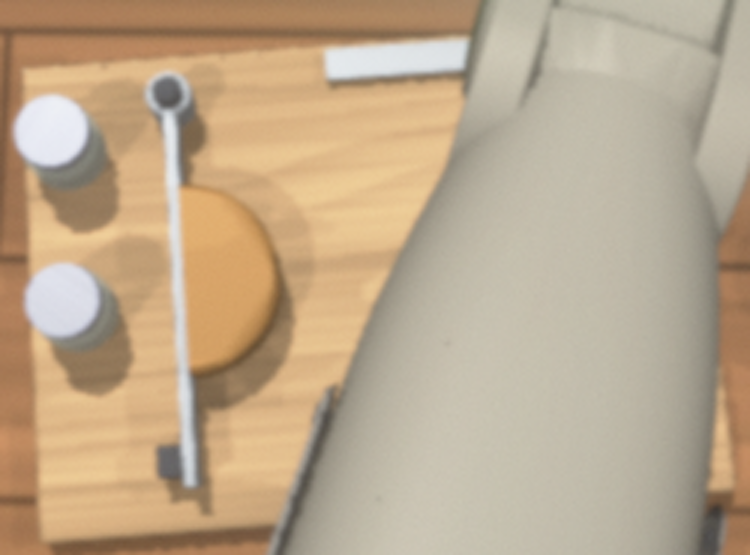

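>>> step_arm([
  {"fingers": 0,"x": 20,"y": 0,"z": -15,"ax": 0,"ay": 0,"az": 0},
  {"fingers": 0,"x": 40,"y": 0,"z": -30,"ax": 0,"ay": 0,"az": 0},
  {"fingers": 0,"x": 65,"y": 0,"z": -40,"ax": 0,"ay": 0,"az": 0},
  {"fingers": 0,"x": 90,"y": 0,"z": -40,"ax": 0,"ay": 0,"az": 0},
  {"fingers": 0,"x": 110,"y": 0,"z": -40,"ax": 0,"ay": 0,"az": 0},
  {"fingers": 0,"x": 110,"y": 0,"z": -40,"ax": 0,"ay": 0,"az": 0},
  {"fingers": 0,"x": 110,"y": 0,"z": -40,"ax": 0,"ay": 0,"az": 0},
])

```text
time: 12.88
eef_pos: [0.5621, 0.0248, 0.2334]
tcp_rot: [-179.8, -0.0, 95.2]
wrist_force: [0.7, 0.1, 0.6]
grip_width: 0.996
```

```bash
python3 look.py 10
python3 - <<'E'
from h import *
z=load("wrist10");crop(z,180,50,260,190,3,"w10")
E
```

```text
12.8833 [0.56211799 0.02478663 0.23337113] [-1.79837966e+02 -4.22349970e-02  9.51864758e+01] [-1.41313852 31.83091872] [0.67688381 0.05749926 0.6198002 ]
```

View pics/wrist10.png

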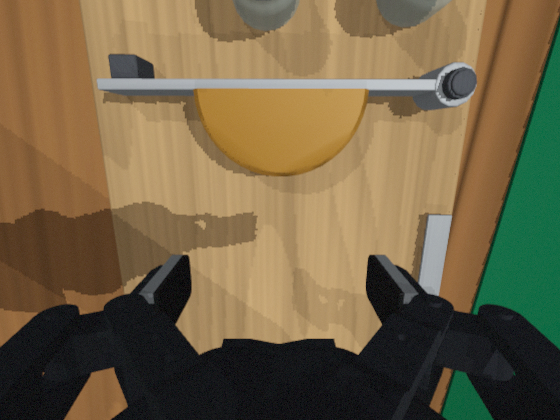

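View pics/w10.png

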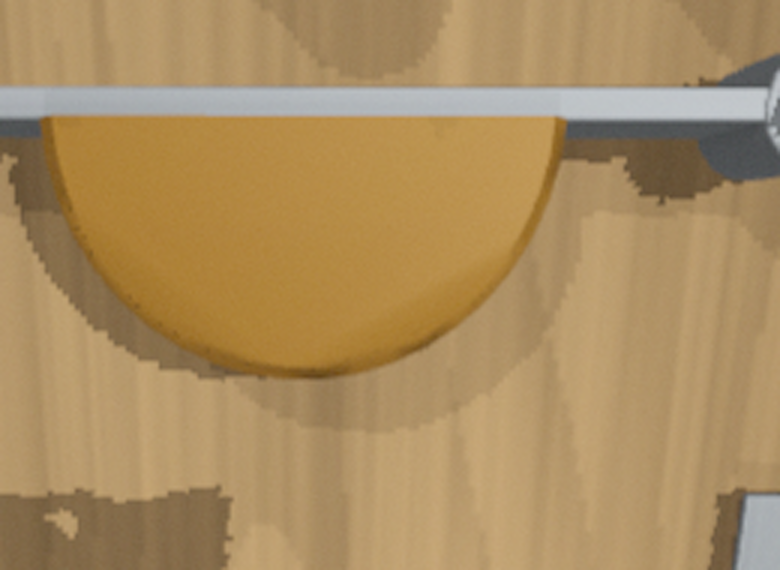

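```bash
python3 -c "
from bench import robot
print(robot.job_done(),robot.state()['time'])"
```

```text
the job is handed in; nothing more can be done
the job is handed in; nothing more can be done
```

I handed the job in at about 13 s of the 64 s allowed. No verdict was reported.

- **Guide bar:** I pushed it round with shut fingers until the sideways force jumped to about 9.5 N at the stop block. The later pictures still show it against the block.
- **Half wheel:** I cradled its rind between the open fingers and slid it about 250 mm along the board. It squared itself against the bar, and I pressed to about 8.5 N, then backed off and raised the arm clear.
- **Last checks:** The final wrist picture shows no visible gap or angle along the cut face. The cheese sits within about 2 mm of the middle of the bar and well clear of the knuckle. A depth fit partway through the slide showed no tilt; I did not repeat it at the end.
- **Other objects:** The jars look unmoved in the last top view. The arm hid part of the knife and all of the wrapped cheese, so I couldn't check those fully, but the tool never came near either. No check failed or disagreed.

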